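# Swap reference block for specimen carriers on the stage

### The arm

A 6-joint arm with a two-finger parallel gripper is mounted at the origin on the work surface. World frame = base frame: x ahead of the robot, y to its left, z up, the work surface at z = 0. Lengths are in m, angles in rad, forces in N, time in s.
With the tool pointing down it reaches from about 0.4 to 0.925 m from the base axis. Payload 12.5 kg.
Tool frame: the origin (TCP) lies midway between the tips of the shut fingers; the grasp point (between the pads) lies 19 mm behind it; z points along the fingers, y is the line along which they close (so a half turn about z gives the same grasp; the last joint's range is limited). The gripper opens to 95 mm and grips with 3 to 60 N. Pads are 20 mm wide; open, the fingers measure 119 mm over their backs; the gripper's body (75 mm by 180 mm) begins 59 mm behind the grasp point.
Start: joints at [-1.254, 0.491, 1.559, -0, 1.092, -0.106], TCP at [0.256, -0.57, 0.215] pointing down, gripper open.
Joint ranges: [-3.1, 3.1], [-0.84, 2.19], [0.05, 2.79], [-1.13, 4.28], [0.06, 2.93], [-2.69, 2.69]. Speed limits (rad/s): [2.22, 2.22, 2.79, 3.14, 3.14, 3.14].

### API

Orientations are given as a 3x3 rotation matrix whose columns are the frame's x, y, z axes.
In Python, from bench import ctrl, vision gives the robot as it stands.
- The arm moves only by the tool move_arm, never from a script. Its argument "targets" is a list of rows, each a list of 2 entries, a list of its own where there are three numbers: the shift along the world's x, y, z in cm, then the turn about the world's z in degrees. A call has 1 to 10 rows; each row shifts and turns the commanded pose from where the row before left it; what a row does not reach is not made up. A row lasts 1/10 s, in which the tool goes at most 50 mm and 8.59 degrees, less where a joint would pass 70% of its speed; a pose out of reach is approached as far as the arm can. A call with a gripper value outside its range is refused whole. "fingers" is the closure, from 0 (fully open) to 1 (shut), set as the call begins (left out, the last holds). The fingers move at their own pace and stop on an object; "grip_force" is the grip in N (left out, the last holds). Time passes only in rows, so rows that do not move let the fingers close. It gives the time, the measured TCP pose, the force, the opening and the grip force at its end, in the units of the state.
- ctrl.read_state(): the state, without advancing time (a new reading comes with each control period).
- vision.grab_frame(name): name is "scene" or "top"; returns a dict with "color" (480x640x3 uint8, red, green, blue), "fx", "fy", "cx", "cy" (pixels), "position" and "attitude" of the camera in the world. Camera axes: x right, y down, z forward; pixel columns grow to the right and rows downward; lengths in m; the calibration is good to about 2 mm. A picture is of the moment at which its call begins. There is no depth.
- ctrl.hand_in(): hands the job in; it is judged then, once.
The state is a dict: "clock": time; "joints": joint angles; "joint_velocities": joint speeds; "effort": joint torques, N m; "ee_pos": TCP position; "eef_rot": TCP orientation; "force": force on the tool from outside, world axes, zero at the start; "torque": the same for the moment, N m; "width": finger opening in m; "finger_force": force on a finger pad.
Only numpy, scipy, OpenCV 4.12 (cv2) and the standard library are available. Lean on these libraries where they do the work, as an engineer would, in place of code of your own. Each camera call takes 0.05 s, during which the arm holds its last target. There are 200 camera calls.

### The job

Load the microscope for a scan: draw its sliding stage all the way out by the upright grip; with it out, pull the round-knobbed focus reference block off its studs and press it fully home into any empty bay of the sprung clip strip, and pull every flat-tabbed specimen carrier out of the strip and press each one fully down onto a pair of studs on the stage. Then push the stage fully home under the objective and press the button on the control box right down. Touch nothing against the objective, and leave the bottle, slide box, dish, beaker and spatula where they are.

Things in the scene. Friction and masses are not known exactly. Their poses are not given: they have to be found in the camera images.
- stage (a joint): the microscope's sliding stage: 0 = fully home under the objective, 0.22 m = drawn all the way out (end stop) along the microscope's +y. Stiff slide: about 3 N of friction, stays where it is left
- stage_grip (a point): centre of the top face of the upright grip on the outer (+y) end of the stage; the grip is an aluminium post 20 mm (x) by 14 mm (y), 45 mm tall above the 12 mm stage plate; this point is 87 mm above the table and 84 mm (along y) from the nearest stud pair
- microscope: white microscope, fixed, 8 kg. Origin: on the table under the objective's axis. Its +y is the direction in which the stage draws out; its column stands at its +x side (from 115 mm on). Its overhanging arm is 90 to 120 mm wide in y, above 115 mm height; 250 x 180 x 20 mm foot; a 50 mm wide, 28 mm high rail carries the stage
- objective: the steel objective lens, fixed over the origin of the microscope, 24 mm wide, its tip 115 mm above the table (seated carriers pass 23 mm below it)
- clip_strip: fixed aluminium clip strip, 84 (x) by 156 mm (y), side walls 34 mm high. Blocks stand in four bays centred at x = 0, y = -51, -17, 17, 51 mm, on its floor 12 mm above its underside, their x along its x (either way round), round-topped 4 mm dividers between them. Sprung rollers at both x ends of a bay: press a block in with about 10 N over the last 9 mm. Origin: underside centre
- control_box: loose white control box 75 x 100 x 30 mm, 0.6 kg, with the one push button. Origin: underside centre
- scan_button (a joint): button travel: 0 = up, 0.006 m = fully down (about 5 N)
- scan_button_top (a point): centre of the top of the round 26 mm button when up, 52 mm above the table
- oil_bottle: small amber bottle of immersion oil, 38 mm wide, 75 mm tall, loose, not part of the job. Origin: underside centre
- slide_box: flat white slide box, 85 x 160 x 35 mm, loose, not part of the job. Origin: underside centre
- dish: glass dish, 90 mm wide, 16 mm tall, loose, not part of the job. Origin: underside centre
- beaker: glass beaker, 70 mm wide, 95 mm tall, loose, not part of the job. Origin: underside centre
- spatula: steel spatula, 170 mm long, loose, lying on the table, not part of the job. Origin: underside centre
- studs0 (a point): stud pair 0 on the stage: midpoint of two round-headed steel studs (9 mm wide, 8 mm high, 20 mm apart along x), at plate level (42 mm above the table), where a fully seated carrier's origin comes. Pairs at 34 mm pitch along y, pair 3 nearest the grip. A sprung roller at each x end snaps into the carrier's grooves: press with about 10 N over the last 9 mm, until the plate stops it
- studs1 (a point): stud pair 1 on the stage: midpoint of two round-headed steel studs (9 mm wide, 8 mm high, 20 mm apart along x), at plate level (42 mm above the table), where a fully seated carrier's origin comes. Pairs at 34 mm pitch along y, pair 3 nearest the grip. A sprung roller at each x end snaps into the carrier's grooves: press with about 10 N over the last 9 mm, until the plate stops it
- studs2 (a point): stud pair 2 on the stage: midpoint of two round-headed steel studs (9 mm wide, 8 mm high, 20 mm apart along x), at plate level (42 mm above the table), where a fully seated carrier's origin comes. Pairs at 34 mm pitch along y, pair 3 nearest the grip. A sprung roller at each x end snaps into the carrier's grooves: press with about 10 N over the last 9 mm, until the plate stops it
- studs3 (a point): stud pair 3 on the stage: midpoint of two round-headed steel studs (9 mm wide, 8 mm high, 20 mm apart along x), at plate level (42 mm above the table), where a fully seated carrier's origin comes. Pairs at 34 mm pitch along y, pair 3 nearest the grip. A sprung roller at each x end snaps into the carrier's grooves: press with about 10 N over the last 9 mm, until the plate stops it
- reference: focus reference block: just like a specimen carrier (block, sockets, grooves, brass foot, 85 g, origin at underside centre), but with a round knob 16 mm wide from 24 to 50 mm height in place of the flat tab. It starts pressed onto a stud pair of the stage. Same force to pull it off or press it in
- carrier0: specimen carrier (3 or 4 are present, all alike): grey block 40 (x) by 26 (y) by 24 mm high, brass foot, 85 g; on top a finger tab 12 mm thick (x), 22 mm wide (y), from 24 to 50 mm height. Below: two 10.5 mm square sockets, 9 mm deep, at x = +-10 mm. Groove across each x end: sprung rollers hold it there; about 10 N straight up over 10 mm frees it. Origin: underside centre
- carrier1: specimen carrier (3 or 4 are present, all alike): grey block 40 (x) by 26 (y) by 24 mm high, brass foot, 85 g; on top a finger tab 12 mm thick (x), 22 mm wide (y), from 24 to 50 mm height. Below: two 10.5 mm square sockets, 9 mm deep, at x = +-10 mm. Groove across each x end: sprung rollers hold it there; about 10 N straight up over 10 mm frees it. Origin: underside centre
- carrier2: specimen carrier (3 or 4 are present, all alike): grey block 40 (x) by 26 (y) by 24 mm high, brass foot, 85 g; on top a finger tab 12 mm thick (x), 22 mm wide (y), from 24 to 50 mm height. Below: two 10.5 mm square sockets, 9 mm deep, at x = +-10 mm. Groove across each x end: sprung rollers hold it there; about 10 N straight up over 10 mm frees it. Origin: underside centre
- carrier3: specimen carrier (3 or 4 are present, all alike): grey block 40 (x) by 26 (y) by 24 mm high, brass foot, 85 g; on top a finger tab 12 mm thick (x), 22 mm wide (y), from 24 to 50 mm height. Below: two 10.5 mm square sockets, 9 mm deep, at x = +-10 mm. Groove across each x end: sprung rollers hold it there; about 10 N straight up over 10 mm frees it. Origin: underside centre
There are look-alikes about, which are no part of the job. What is shaped like the control_box but purple is not meant.

How it is judged:
On the way, in this order (a step that is already met when the one before it is completed fails the run):
1. the stage is drawn all the way out (within 20 mm of its end stop) (value of joint stage above 0.2 m), for 0.2 s.
2. with the stage still out, every carrier is seated fully on a stud pair and the reference block fully in a bay of the strip (value of joint stage above 0.15 m and z of carrier0 in the frame of studs0 between -0.003 and 0.0022 m and angle between each of carrier0, carrier1, carrier2, carrier3, reference's own z axis and vertical below 0.08 rad and (horizontal distance between carrier0 and studs0 below 0.004 m or horizontal distance between carrier0 and studs1 below 0.004 m or horizontal distance between carrier0 and studs2 below 0.004 m or horizontal distance between carrier0 and studs3 below 0.004 m) and z of carrier1 in the frame of studs0 between -0.003 and 0.0022 m and (horizontal distance between carrier1 and studs0 below 0.004 m or horizontal distance between carrier1 and studs1 below 0.004 m or horizontal distance between carrier1 and studs2 below 0.004 m or horizontal distance between carrier1 and studs3 below 0.004 m) and z of carrier2 in the frame of studs0 between -0.003 and 0.0022 m and (horizontal distance between carrier2 and studs0 below 0.004 m or horizontal distance between carrier2 and studs1 below 0.004 m or horizontal distance between carrier2 and studs2 below 0.004 m or horizontal distance between carrier2 and studs3 below 0.004 m) and z of carrier3 in the frame of studs0 between -0.003 and 0.0022 m and (horizontal distance between carrier3 and studs0 below 0.004 m or horizontal distance between carrier3 and studs1 below 0.004 m or horizontal distance between carrier3 and studs2 below 0.004 m or horizontal distance between carrier3 and studs3 below 0.004 m) and z of reference in the frame of clip_strip between 0.009 and 0.0142 m and x of reference in the frame of clip_strip between -0.004 and 0.004 m and y of reference in the frame of clip_strip between -0.055 and 0.055 m), for 0.2 s.
3. the stage is fully home (value of joint stage below 0.006 m), for 0.2 s.
4. the button is pressed right down (value of joint scan_button above 0.0045 m), for 0.05 s.
At the end, for the whole second after the job is handed in: Every carrier is seated on studs and the reference block in a bay (underside within 2.2 mm of plate or floor, centre within 4 mm of the stud pair's or the strip's middle line, upright within 0.08 rad), at rest; stage within 6 mm of fully home; bottle, beaker and control box upright (value of joint stage below 0.006 m and z of carrier0 in the frame of studs0 between -0.003 and 0.0022 m and angle between each of carrier0, carrier1, carrier2, carrier3, reference's own z axis and vertical below 0.08 rad and (horizontal distance between carrier0 and studs0 below 0.004 m or horizontal distance between carrier0 and studs1 below 0.004 m or horizontal distance between carrier0 and studs2 below 0.004 m or horizontal distance between carrier0 and studs3 below 0.004 m) and z of carrier1 in the frame of studs0 between -0.003 and 0.0022 m and (horizontal distance between carrier1 and studs0 below 0.004 m or horizontal distance between carrier1 and studs1 below 0.004 m or horizontal distance between carrier1 and studs2 below 0.004 m or horizontal distance between carrier1 and studs3 below 0.004 m) and z of carrier2 in the frame of studs0 between -0.003 and 0.0022 m and (horizontal distance between carrier2 and studs0 below 0.004 m or horizontal distance between carrier2 and studs1 below 0.004 m or horizontal distance between carrier2 and studs2 below 0.004 m or horizontal distance between carrier2 and studs3 below 0.004 m) and z of carrier3 in the frame of studs0 between -0.003 and 0.0022 m and (horizontal distance between carrier3 and studs0 below 0.004 m or horizontal distance between carrier3 and studs1 below 0.004 m or horizontal distance between carrier3 and studs2 below 0.004 m or horizontal distance between carrier3 and studs3 below 0.004 m) and z of reference in the frame of clip_strip between 0.009 and 0.0142 m and x of reference in the frame of clip_strip between -0.004 and 0.004 m and y of reference in the frame of clip_strip between -0.055 and 0.055 m and linear speed of each of carrier0, carrier1, carrier2, carrier3, reference below 0.02 m/s and angle between each of oil_bottle, beaker, control_box's own z axis and vertical below 0.3 rad); the robot touches nothing.
It fails at once if something touches the objective with more than 2 N (contact force between objective and anything else above 2 N).
It fails at once if a thing that is not part of the job is moved by more than 40 mm (distance of any of oil_bottle, slide_box, dish, beaker, spatula from where it was at the start of the episode above 0.04 m).
Of carrier0, carrier1, carrier2, carrier3 only 3 to 4 are there at a start; the rules pass over those that are not, and their reading is None.
At some moment in a run one of control_box may be knocked a few centimetres aside while the robot is not near it.
Once in a run the grip may slacken for a moment while it holds something.
It also fails if it takes over 184 s, if anything falls off the work surface, if the arm or the gripper's body presses on something with over 40 N, if the wrist force passes 120 N, or if a joint passes its speed limit or range.

## Working session

There is one attempt and no reset: what is moved stays moved. The work goes in short steps, Python scripts to look and compute and a tool call to move; the robot and the scene stay as the last step left them, time stands still between calls to the robot, and variables do not carry over. Pictures are saved under pics/ and viewed, at most 14 in all, crops included, and the job is handed in when it is done.

Besides the shell and the picture viewer there is one more tool, called as name(argument=value, ...), one argument or row to a line, values as JSON. move_arm: Moves the arm, as the interface text tells. Its arguments: {"type":"object","properties":{"targets":{"type":"array"},"fingers":{"type":"number"},"grip_force":{"type":"number"}},"required":["targets"]}

```bash
mkdir -p pics; python3 - <<'E'
from bench import ctrl, vision
import cv2,pickle
for n in("scene","top"):
    f=vision.grab_frame(n); pickle.dump(f,open(n+'.pkl','wb')); cv2.imwrite(f'pics/{n}0.png',f['color'][:,:,::-1])
    print(n,f['fx'],f['fy'],f['cx'],f['cy'],f['position'],f['attitude'])
s=ctrl.read_state();print(s['clock'],s['ee_pos'],s['eef_rot'],s['width'])
E
ls
```

```text
scene 624.3553288743836 624.3553288743836 317.85898186162325 240.29512548127892 [1.26702733 0.48380865 1.29873287] [[-0.48273843  0.71500211 -0.50570306]
 [ 0.87571859  0.40002021 -0.27037156]
 [ 0.00897521 -0.57337231 -0.81924577]]
top 488.68074886162145 488.68074886162145 317.1393896730472 235.9786260503555 [0.3786035  0.07844257 1.10885439] [[-0.02305463 -0.98762521  0.15512873]
 [-0.99972416  0.02207939 -0.00800692]
 [ 0.00448269 -0.15527053 -0.98786182]]
0.1 [ 0.25639608 -0.56974739  0.21413391] [[ 9.11941598e-01  4.10319904e-01 -3.12686737e-04]
 [ 4.10320011e-01 -9.11941120e-01  9.38991709e-04]
 [ 1.00135095e-04 -9.84607225e-04 -9.99999510e-01]] 0.09526358480394889
pics
scene.pkl
top.pkl
```

View pics/scene0.png

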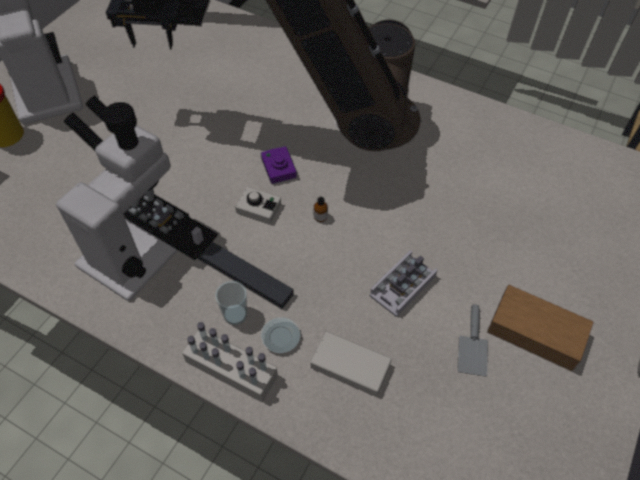

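View pics/top0.png

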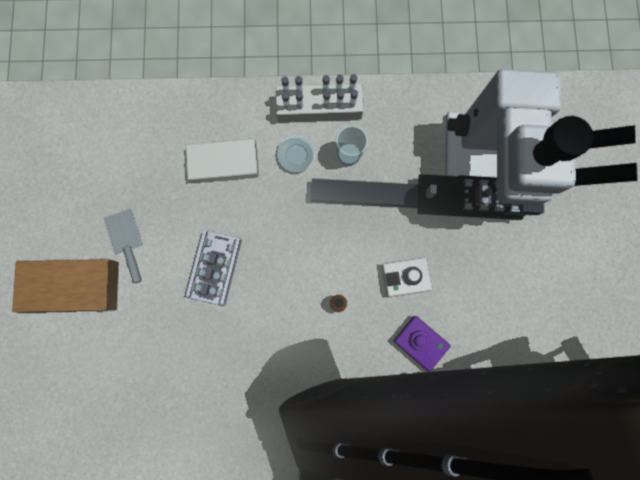

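```bash
cat > h.py <<'E'
import numpy as np,cv2,pickle
from bench import ctrl,vision
def grab(n):
    f=vision.grab_frame(n); pickle.dump(f,open(n+'.pkl','wb')); return f
def load(n): return pickle.load(open(n+'.pkl','rb'))
def ray(f,u,v,z):
    d=np.array(f['attitude'])@[(u-f['cx'])/f['fx'],(v-f['cy'])/f['fy'],1]
    p=np.array(f['position']); return p+d*(z-p[2])/d[2]
def tri(a,ua,b,ub):
    A=[];B=[]
    for f,(u,v) in((a,ua),(b,ub)):
        d=np.array(f['attitude'])@[(u-f['cx'])/f['fx'],(v-f['cy'])/f['fy'],1]; d/=np.linalg.norm(d)
        P=np.eye(3)-np.outer(d,d); A.append(P);B.append(P@f['position'])
    return np.linalg.lstsq(np.vstack(A),np.hstack(B),rcond=None)[0]
def proj(f,p):
    c=np.array(f['attitude']).T@(np.array(p)-f['position']); return c[0]/c[2]*f['fx']+f['cx'],c[1]/c[2]*f['fy']+f['cy']
def crop(f,x,y,w,h,W,H):
    return cv2.resize(f['color'][y:y+h,x:x+w,::-1],(W,H),interpolation=cv2.INTER_CUBIC)
E
python3 - <<'E'
from h import *
t=load('top');s=load('scene')
im=np.vstack([np.hstack([crop(t,410,165,140,60,560,240),crop(t,180,225,60,60,240,240)]),
 np.hstack([crop(s,120,190,100,70,500,350),crop(s,365,245,75,75,300,300) if 0 else cv2.copyMakeBorder(crop(s,365,245,75,75,300,300),0,50,0,0,0)])])
cv2.imwrite('pics/c1.png',im)
E
```

```text
(no output)
```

View pics/c1.png

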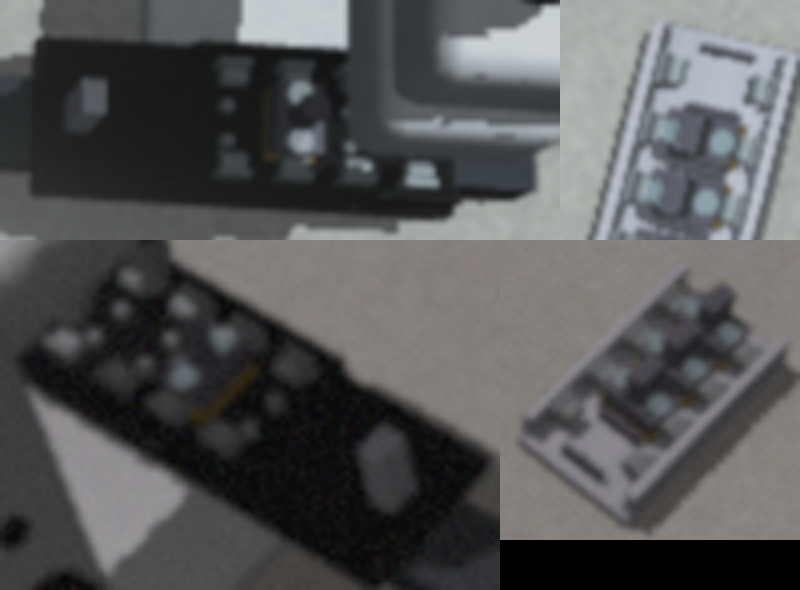

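```bash
python3 - <<'E'
from h import *
t=load('top');s=load('scene')
print('grip',ray(t,433.7,189,.087), 'tri',tri(t,(433.7,189),s,(197.2,230)))
c=t['color'].astype(int)
print(c[262:266:3,180:245:4].tolist())
def rect(m,z,roi):
    x,y,w,h=roi; M=np.zeros(m.shape,np.uint8);M[y:y+h,x:x+w]=m[y:y+h,x:x+w]*255
    M=cv2.morphologyEx(M,cv2.MORPH_OPEN,np.ones((3,3)))
    k=max(cv2.findContours(M,cv2.RETR_EXTERNAL,cv2.CHAIN_APPROX_NONE)[0],key=cv2.contourArea)
    P=np.array([ray(t,u,v,z)[:2] for u,v in cv2.convexHull(k)[:,0]],np.float32)
    return cv2.minAreaRect(P),cv2.boundingRect(k)
br=c[:,:,2]-c[:,:,0]
for th in(2,6): print('strip',rect(br>th,.034,(175,222,75,90)))
g=c.sum(2)/3
print('rail',rect((g<125)&(g>40),.028,(300,165,118,45)))
print('rail',rect((g<110),.028,(300,165,118,45)))
print('plate',rect((g<38),.042,(405,165,140,60)))
print('whitebox',rect((g>205),.030,(372,250,70,55)))
E
```

```text
grip [ 0.63575695 -0.18292821  0.087     ] tri [ 0.63493647 -0.1817807   0.08931038]
[[[174, 179, 175], [174, 179, 175], [171, 175, 172], [150, 154, 150], [182, 188, 199], [128, 133, 143], [94, 98, 106], [67, 69, 75], [87, 90, 100], [76, 79, 86], [137, 158, 166], [108, 117, 122], [126, 136, 140], [186, 192, 203], [130, 133, 133], [167, 172, 168], [165, 169, 165]], [[177, 182, 178], [171, 176, 172], [175, 180, 176], [125, 128, 126], [164, 171, 181], [174, 181, 193], [143, 149, 158], [84, 87, 94], [80, 82, 87], [81, 84, 90], [93, 96, 106], [98, 100, 98], [120, 130, 134], [164, 170, 177], [163, 167, 164], [167, 170, 167], [170, 173, 170]]]
strip (((0.48331958055496216, 0.29994261264801025), (0.09314087778329849, 0.1560250222682953), 76.09968566894531), (185, 230, 57, 76))
strip (((0.4831573963165283, 0.30009782314300537), (0.08991359174251556, 0.15365281701087952), 75.72510528564453), (186, 230, 55, 75))
rail (((0.6427181363105774, -0.03388611972332001), (0.25328880548477173, 0.06993494182825089), 88.7340316772461), (306, 179, 112, 31))
rail (((0.6426937580108643, -0.03499141335487366), (0.25107765197753906, 0.06993494182825089), 88.7340316772461), (307, 179, 111, 31))
plate (((0.6293510794639587, -0.27566882967948914), (0.2358616590499878, 0.09165429323911667), 85.19102478027344), (418, 175, 106, 44))Traceback (most recent call last):
  File "<stdin>", line 18, in <module>
  File "<stdin>", line 9, in rect
ValueError: max() iterable argument is empty
```

```bash
python3 - <<'E'
from h import *
t=load('top');g=cv2.cvtColor(t['color'],cv2.COLOR_RGB2GRAY).astype(float)
def edge(x,y0,y1,sg):  # subpixel strongest gradient in column
    d=np.gradient(g[y0:y1,x])*sg; i=int(d.argmax()); 
    i=min(max(i,1),len(d)-2);a,b,c=d[i-1:i+2]; return y0+i+.5*(a-c)/(a-2*b+c+1e-9)
for nm,xs,y0,y1,sg,z in(('rail up',range(318,408,3),172,188,-1,.028),('rail lo',range(318,408,3),194,212,1,.028),('plate up',range(425,490,3),168,182,-1,.042),('plate lo',range(425,500,3),205,224,1,.042)):
    P=np.array([ray(t,x,edge(x,y0,y1,sg),z)[:2] for x in xs],np.float32)
    vx,vy,px,py=cv2.fitLine(P,cv2.DIST_HUBER,0,.01,.01).ravel(); print(nm,np.degrees(np.arctan2(vy,vx))%180,px+( -.1-py)*vx/vy)
for p in((497,165),(505,200),(520,72)):
    for z in(.12,.2,.25):print(p,z,ray(t,*p,z)[:2])
E
```

```text
rail up 85.32246 0.66821676
rail lo 85.71764 0.61172825
plate up 86.79131 0.686148
plate lo 83.47561 0.59995604
(497, 165) 0.12 [ 0.67627931 -0.3106364 ]
(497, 165) 0.2 [ 0.65219683 -0.27915925]
(497, 165) 0.25 [ 0.63714528 -0.25948603]
(505, 200) 0.12 [ 0.60076077 -0.32122592]
(505, 200) 0.2 [ 0.58278787 -0.28889206]
(505, 200) 0.25 [ 0.57155481 -0.26868339]
(520, 72) 0.12 [ 0.88362964 -0.3773055 ]
(520, 72) 0.2 [ 0.84277216 -0.34043471]
(520, 72) 0.25 [ 0.81723624 -0.31739046]
```

move_arm(
  targets=[
    [[3,5,0],8],
    [[3,5,0],8],
    [[2,5,0],8],
    [[2,5,0],8],
    [[2,5,0],8],
    [[2,5,0],8],
    [[0,5,0],8],
    [[0,5,0],6],
  ],
  fingers=0,
  grip_force=25,
)

```text
clock: 0.9
ee_pos: [0.382, -0.1965, 0.2144]
eef_rot: [[0.06, 0.998, -0.0], [0.998, -0.06, 0.0], [0.0, -0.0, -1.0]]
force: [1.3, 0.7, -0.1]
width: 0.0952
finger_force: 0.0
```

move_arm(
  targets=[
    [[5,0.2,0],-0.7],
    [[5,0.3,0],0],
    [[5,0.3,0],0],
    [[5,0.3,0],0],
    [[5,0,0],0],
    [[0,0,-4],0],
    [[0,0,-4],0],
    [[0,0,-4],0],
    [[0,0,-3.7],0],
  ],
)

```text
clock: 1.8
ee_pos: [0.6315, -0.1873, 0.0555]
eef_rot: [[0.078, 0.997, -0.001], [0.997, -0.078, 0.0], [0.0, -0.001, -1.0]]
force: [0.5, 0.2, 0.1]
width: 0.0947
finger_force: 0.0
```

move_arm(
  targets=[
    [[0,0,0],0],
    [[0,0,0],0],
    [[0,0,0],0],
    [[0,0,0],0],
    [[0,0,0],0],
    [[0,0,0],0],
  ],
  fingers=1,
)

```text
clock: 2.4
ee_pos: [0.6322, -0.1877, 0.0587]
eef_rot: [[0.078, 0.997, 0.001], [0.997, -0.078, -0.001], [-0.0, 0.001, -1.0]]
force: [-0.1, 0.3, 0.4]
width: 0.0522
finger_force: 0.0
```

move_arm(
  targets=[
    [[0,0,0],0],
    [[0,0,0],0],
    [[0,0,0],0],
    [[0,0,0],0],
    [[0,0,0],0],
    [[0,0,0],0],
    [[0,0,0],0],
    [[0,0,0],0],
  ],
)

```text
clock: 3.2
ee_pos: [0.6367, -0.188, 0.0577]
eef_rot: [[0.078, 0.997, 0.011], [0.997, -0.078, -0.002], [-0.002, 0.011, -1.0]]
force: [26.9, 0.3, -14.6]
width: 0.0197
finger_force: 25.0
```

move_arm(
  targets=[
    [[0.2,0,0],0],
    [[0.2,0,0],0],
    [[0,0,0],0],
    [[0,0,0],0],
  ],
)

```text
clock: 3.6
ee_pos: [0.6368, -0.1879, 0.0577]
eef_rot: [[0.078, 0.997, 0.002], [0.997, -0.078, -0.001], [-0.001, 0.003, -1.0]]
force: [7.9, -2.6, -3.3]
width: 0.0198
finger_force: 25.0
```

move_arm(
  targets=[
    [[0.3,1,0],0],
    [[0.16,2,0],0],
    [[0.16,2,0],0],
    [[0.16,2,0],0],
    [[0.16,2,0],0],
    [[0.16,2,0],0],
    [[0.16,2,0],0],
    [[0.16,2,0],0],
    [[0.16,2,0],0],
    [[0.16,2,0],0],
  ],
)

```text
clock: 4.6
ee_pos: [0.6521, 0.0028, 0.0576]
eef_rot: [[0.078, 0.997, -0.002], [0.997, -0.078, -0.0], [-0.001, -0.002, -1.0]]
force: [-2.7, -4.7, 1.1]
width: 0.0197
finger_force: 25.0
```

move_arm(
  targets=[
    [[0.1,1.5,0],0],
    [[0.08,1,0],0],
    [[0.03,0.5,0],0],
    [[0,0.3,0],0],
    [[0,0,0],0],
    [[0,0,0],0],
    [[0,0,0],0],
    [[0,0,0],0],
  ],
)

```text
clock: 5.4
ee_pos: [0.6547, 0.0348, 0.0574]
eef_rot: [[0.079, 0.997, -0.002], [0.997, -0.079, -0.0], [-0.0, -0.002, -1.0]]
force: [-3.7, -4.1, 0.7]
width: 0.0198
finger_force: 2.5
```

move_arm(
  targets=[
    [[0,0.2,0],0],
    [[0,0,0],0],
    [[0,0,0],0],
    [[0,0,0],0],
  ],
)

```text
clock: 5.8
ee_pos: [0.6547, 0.035, 0.0574]
eef_rot: [[0.078, 0.997, -0.002], [0.997, -0.078, -0.003], [-0.003, -0.002, -1.0]]
force: [-5.6, -17.2, 1.3]
width: 0.02
finger_force: 25.0
```

move_arm(
  targets=[
    [[0,-0.3,0],0],
    [[0,0,0],0],
    [[0,0,0],0],
    [[0,0,0],0],
    [[0,0,3],0],
    [[0,0,4],0],
    [[0,0,4],0],
    [[-3,0,4],0],
    [[-5,0,0],0],
    [[-5,0,0],0],
  ],
  fingers=0.5,
)

```text
clock: 6.8
ee_pos: [0.5241, 0.0348, 0.2085]
eef_rot: [[0.078, 0.997, 0.002], [0.997, -0.078, -0.0], [0.0, 0.002, -1.0]]
force: [0.9, -0.5, 0.4]
width: 0.0475
finger_force: 0.0
```

move_arm(
  targets=[
    [[-5,-4,0],0],
    [[-5,-5,0],0],
    [[0,-5,0],0],
    [[0,0,0],0],
  ],
)

```text
clock: 7.2
ee_pos: [0.4508, -0.086, 0.2083]
eef_rot: [[0.082, 0.997, 0.002], [0.997, -0.082, -0.001], [-0.001, 0.002, -1.0]]
force: [1.1, 0.0, 0.6]
width: 0.0474
finger_force: 0.0
```

```bash
python3 - <<'E'
from h import *
t=grab('top');s=grab('scene')
im=np.vstack([np.hstack([crop(t,310,165,190,60,760,240)]),
 np.hstack([crop(s,170,200,140,115,420,345),cv2.copyMakeBorder(crop(t,180,225,66,66,340,340),0,5,0,0,0)])])
cv2.imwrite('pics/c2.png',im)
E
```

```text
(no output)
```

View pics/c2.png

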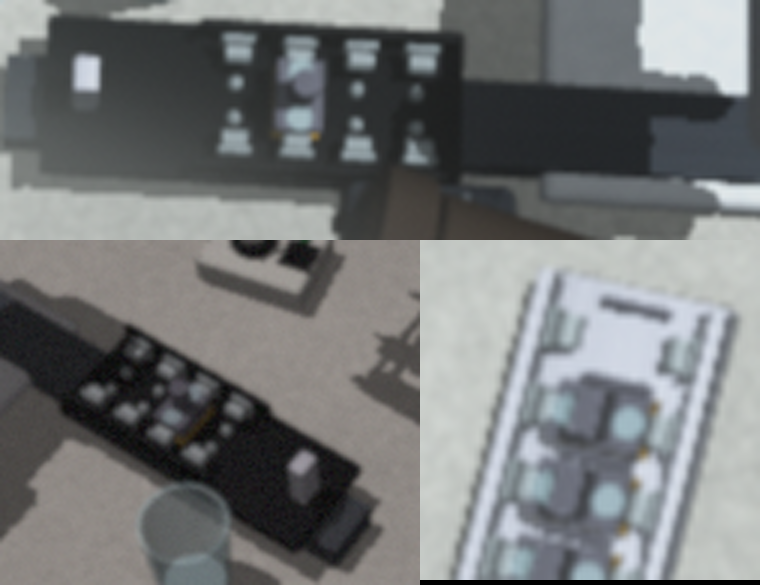

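```bash
python3 - <<'E'
from h import *
t=load('top');g=cv2.cvtColor(t['color'],cv2.COLOR_RGB2GRAY).astype(float)
def cen(u,v,r):
    y0,x0=int(round(v-r)),int(round(u-r)); w=g[y0:y0+2*r+1,x0:x0+2*r+1]; w=np.clip(w-np.median(w)*1.0-15,0,None)
    Y,X=np.mgrid[y0:y0+2*r+1,x0:x0+2*r+1]; return (w*X).sum()/w.sum(),(w*Y).sum()/w.sum()
ax=np.array([.0785,.9969]); o=np.array([.6547,.035])
def rep(n,p): d=p[:2]-o; print(n,p[:2].round(4),'along',round(d@ax,4),'across',round(d@[ax[1],-ax[0]],4))
y0,x0=165,310
w=(g[174:190,326:338]>150); ys,xs=np.nonzero(w); print(xs.mean()+326,ys.mean()+174,w.sum())
rep('grip',ray(t,xs.mean()+326,ys.mean()+174,.087))
for n,(a,b) in dict(s3a=(236,82),s3b=(234,117),s1a=(357,89),s1b=(356,124),s0a=(416,93),s0b=(416,128)).items():
    c=cen(310+a/4-.4,165+b/4-.4,2); rep(n,ray(t,*c,.0495))
rep('knob',ray(t,310+303/4-.4,165+83/4-.4,.092))
# strip: walls edges & empty bay
E
```

```text
331.45098039215685 182.921568627451 51
grip [0.654  0.0367] along 0.0016 across -0.0008
s3a [ 0.6574 -0.0479] along -0.0824 across 0.0092
s3b [ 0.6374 -0.0462] along -0.0823 across -0.0109
s1a [ 0.652  -0.1153] along -0.1501 across 0.0091
s1b [ 0.6319 -0.1138] along -0.1502 across -0.011
s0a [ 0.6504 -0.1478] along -0.1826 across 0.0101
s0b [ 0.6294 -0.1476] along -0.1841 across -0.0109
knob [ 0.6448 -0.0784] along -0.1139 across -0.001
```

```bash
python3 - <<'E'
from h import *
t=load('top');s=load('scene')
im=np.hstack([crop(t,182,226,64,84,448,588),cv2.copyMakeBorder(crop(s,368,248,72,72,352,352),0,236,0,0,0)])
cv2.imwrite('pics/c3.png',im)
E
```

```text
(no output)
```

View pics/c3.png

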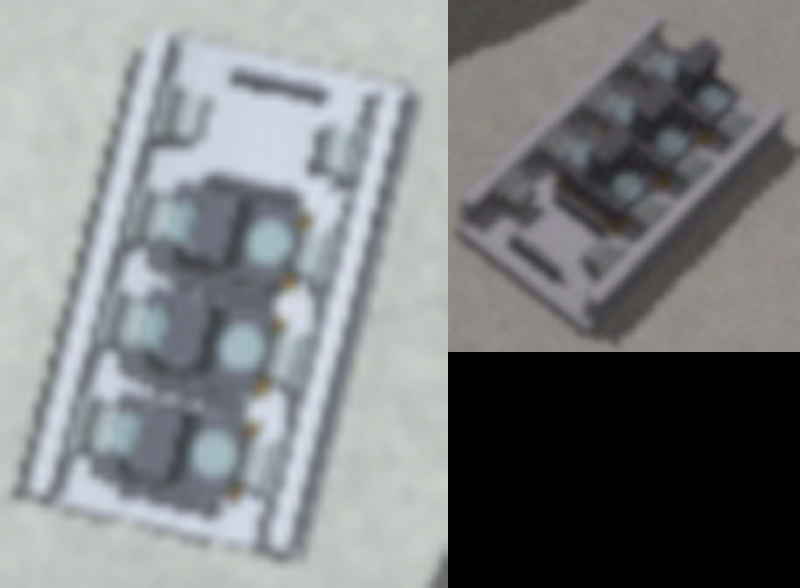

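```bash
python3 - <<'E'
from h import *
t=load('top');s=load('scene')
T=[(213,229),(185,330),(158,443)];S=[(607,145),(655,98),(703,50)];R=[(270,240),(242,347),(214,455)];L=[(174,222),(145,327),(116,434)]
f=lambda p:(182+p[0]/7-.43,226+p[1]/7-.43)
for a,b,r,l in zip(T,S,R,L):
    b=(368+(b[0]-448)/4.89-.4,248+b[1]/4.89-.4)
    print('tab',tri(t,f(a),s,b).round(4),ray(t,*f(a),.062)[:2].round(4),'discs',ray(t,*f(r),.036)[:2].round(4),ray(t,*f(l),.036)[:2].round(4))
for p in((188,118),(340,152)): print('roller',ray(t,*f(p),.028)[:2].round(4))
for n,p,q,z in(('L outer',(148,40),(20,490),.034),('R silh',(415,95),(303,555),.0),('R top outer',(405,90),(290,550),.034)):
    a=ray(t,*f(p),z)[:2];b=ray(t,*f(q),z)[:2];d=a-b;print(n,a.round(4),b.round(4),np.degrees(np.arctan2(d[1],d[0])),np.linalg.norm(d))
E
```

```text
tab [0.5005 0.2951 0.0615] [0.4995 0.2972] discs [0.4986 0.2847] [0.505  0.3149]
tab [0.4687 0.3037 0.0659] [0.4686 0.3054] discs [0.4651 0.2932] [0.4721 0.3236]
tab [0.434  0.3121 0.0678] [0.4344 0.3132] discs [0.4317 0.3016] [0.4389 0.3322]
roller [0.5392 0.3126]
roller [0.5272 0.2641]
L outer [0.5637 0.3243] [0.4223 0.3623] -15.028491587381732 0.14640520866548526
R silh [0.5493 0.2445] [0.4009 0.2802] -13.528814767303645 0.15268184984846456
R top outer [0.5457 0.2426] [0.4018 0.2781] -13.852949671164117 0.1482496399558564
```

move_arm(
  targets=[
    [[5,0.5,0],0],
    [[5,0,0],0],
    [[5,0,0],0],
    [[4.6,0,0],0],
    [[0,0,-3],0],
    [[0,0,-4],0],
    [[0,0,0],0],
    [[0,0,0],0],
  ],
  grip_force=8,
)

```text
clock: 8.1
ee_pos: [0.647, -0.0758, 0.138]
eef_rot: [[0.077, 0.997, -0.001], [0.997, -0.077, 0.0], [0.0, -0.001, -1.0]]
force: [0.9, -0.6, 1.0]
width: 0.0472
finger_force: 0.0
```

move_arm(
  targets=[
    [[-0.14,-0.4,-2],0],
    [[0,0,-2.4],0],
    [[0,0,-2.3],0],
    [[0,0,0],0],
    [[0,0,0],0],
  ],
)

```text
clock: 8.6
ee_pos: [0.6463, -0.081, 0.0728]
eef_rot: [[0.078, 0.997, 0.002], [0.997, -0.078, -0.0], [-0.0, 0.002, -1.0]]
force: [-0.4, 0.2, 0.3]
width: 0.0479
finger_force: 0.0
```

move_arm(
  targets=[
    [[0,0,0],0],
    [[0,0,0],0],
    [[0,0,0],0],
    [[0,0,0],0],
    [[0,0,0],0],
    [[0,0,0],0],
  ],
  fingers=1,
)

```text
clock: 9.2
ee_pos: [0.6454, -0.0812, 0.071]
eef_rot: [[0.078, 0.997, 0.0], [0.997, -0.078, -0.0], [-0.0, 0.0, -1.0]]
force: [-1.4, 1.0, 4.0]
width: 0.0159
finger_force: 8.0
```

move_arm(
  targets=[
    [[0,0,0],0],
    [[0,0,0.3],0],
    [[0,0,0.5],0],
    [[0,0,0.8],0],
    [[0,0,1],0],
    [[0,0,2],0],
    [[0,0,3],0],
    [[0,0,3],0],
    [[0,0,0],0],
  ],
  grip_force=40,
)

```text
clock: 10.1
ee_pos: [0.647, -0.0815, 0.182]
eef_rot: [[0.078, 0.997, 0.008], [0.997, -0.078, -0.002], [-0.001, 0.008, -1.0]]
force: [0.3, -0.4, -0.4]
width: 0.015
finger_force: 40.0
```

move_arm(
  targets=[
    [[-1,3,0],8],
    [[-1,4,0],8],
    [[-1,4,0],8],
    [[-1,4,0],8],
    [[-1,4,0],8],
    [[-1,4,0],8],
    [[-1,4,0],8],
    [[-1,4,0],8],
    [[-1,3,0],8],
    [[-1.3,2.1,0],8],
  ],
)

```text
clock: 11.1
ee_pos: [0.5417, 0.2818, 0.1768]
eef_rot: [[-0.97, 0.243, 0.0], [0.243, 0.97, 0.0], [-0.0, 0.0, -1.0]]
force: [-0.7, -0.4, -0.1]
width: 0.0153
finger_force: 40.0
```

move_arm(
  targets=[
    [[-1,1,0],0],
    [[0,0,0],0],
    [[0,0,-3],0],
    [[0,0,-3],0],
    [[0,0,-1.5],0],
    [[0,0,0],0],
    [[0,0,0],0],
  ],
)

```text
clock: 11.8
ee_pos: [0.5331, 0.2891, 0.1022]
eef_rot: [[-0.968, 0.253, 0.0], [0.253, 0.968, 0.0], [-0.0, 0.0, -1.0]]
force: [-1.3, -0.3, -1.1]
width: 0.0151
finger_force: 40.0
```

```bash
python3 - <<'E'
from h import *
t=grab('top');s=grab('scene')
st=ctrl.read_state();print(st['ee_pos'],st['width'],st['joints'])
im=np.hstack([crop(t,162,206,94,104,376,416),crop(s,350,190,104,104,416,416)])
cv2.imwrite('pics/c4.png',im)
E
```

```text
[0.53312908 0.28954082 0.10283731] 0.015110348984579653 [ 3.88697144e-01  5.92797068e-01  1.71697133e+00 -2.38208983e-05
  8.30024775e-01 -9.27771997e-01]
```

View pics/c4.png

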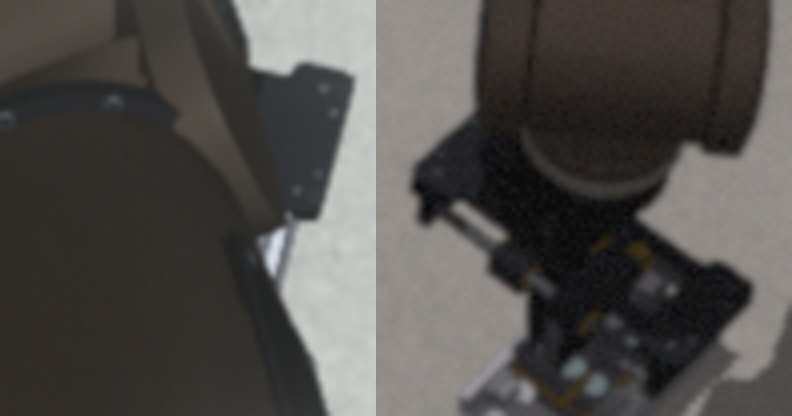

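move_arm(
  targets=[
    [[0,0,-2],0],
    [[0,0,-1.5],0],
    [[0,0,-0.8],0],
    [[0,0,0],0],
    [[0,0,0],0],
  ],
)

```text
clock: 12.4
ee_pos: [0.5328, 0.29, 0.0595]
eef_rot: [[-0.968, 0.25, 0.001], [0.25, 0.968, 0.001], [-0.001, 0.001, -1.0]]
force: [-0.0, 0.5, -0.5]
width: 0.0152
finger_force: 40.0
```

move_arm(
  targets=[
    [[0,0,-0.4],0],
    [[0,0,-0.4],0],
    [[0,0,0],0],
    [[0,0,0],0],
  ],
)

```text
clock: 12.8
ee_pos: [0.5325, 0.2898, 0.0506]
eef_rot: [[-0.968, 0.25, 0.0], [0.25, 0.968, 0.0], [-0.0, 0.0, -1.0]]
force: [1.5, -1.7, -2.7]
width: 0.015
finger_force: 40.0
```

move_arm(
  targets=[
    [[0,0,-0.4],0],
    [[0,0,-0.4],0],
    [[0,0,-0.3],0],
    [[0,0,0],0],
    [[0,0,0],0],
  ],
)

```text
clock: 13.3
ee_pos: [0.5323, 0.2896, 0.0408]
eef_rot: [[-0.968, 0.25, 0.0], [0.25, 0.968, -0.0], [-0.0, -0.0, -1.0]]
force: [-5.7, -6.9, 17.8]
width: 0.015
finger_force: 40.0
```

move_arm(
  targets=[
    [[0,0,-0.3],0],
    [[0,0,0],0],
    [[0,0,0],0],
  ],
)

```text
clock: 13.6
ee_pos: [0.5331, 0.2894, 0.04]
eef_rot: [[-0.968, 0.25, 0.003], [0.25, 0.968, 0.0], [-0.003, 0.001, -1.0]]
force: [-7.8, -11.9, 38.6]
width: 0.0149
finger_force: 40.0
```

move_arm(
  targets=[
    [[0,0,0.4],0],
    [[0,0,0],0],
    [[0,0,0],0],
    [[0,0,0],0],
    [[0,0,2],0],
    [[0,0,3],0],
    [[-1.6,0.4,0],0],
    [[-1.6,0.4,0],0],
    [[0,0,0],0],
    [[0,0,0],0],
  ],
  fingers=0.58,
  grip_force=8,
)

```text
clock: 14.6
ee_pos: [0.5006, 0.298, 0.0905]
eef_rot: [[-0.968, 0.25, 0.0], [0.25, 0.968, 0.0], [0.0, 0.0, -1.0]]
force: [1.0, -0.5, 0.8]
width: 0.04
finger_force: 0.0
```

move_arm(
  targets=[
    [[0,0,-3],0],
    [[0,0,-1.9],0],
    [[0,0,0],0],
    [[0,0,0],0],
  ],
)

```text
clock: 15.0
ee_pos: [0.5009, 0.2977, 0.0416]
eef_rot: [[-0.968, 0.25, -0.0], [0.25, 0.968, -0.0], [0.0, -0.0, -1.0]]
force: [-0.1, -0.1, 0.6]
width: 0.04
finger_force: 0.0
```

move_arm(
  targets=[
    [[0,0,0],0],
    [[0,0,0],0],
    [[0,0,0],0],
    [[0,0,0],0],
    [[0,0,0],0],
    [[0,0,0],0],
  ],
  fingers=1,
)

```text
clock: 15.6
ee_pos: [0.5003, 0.2976, 0.0418]
eef_rot: [[-0.968, 0.25, -0.0], [0.25, 0.968, -0.0], [-0.0, -0.0, -1.0]]
force: [-1.3, -3.4, 2.6]
width: 0.012
finger_force: 8.0
```

move_arm(
  targets=[
    [[0,0,0],0],
    [[0,0,0.3],0],
    [[0,0,0.5],0],
    [[0,0,0.8],0],
    [[0,0,1],0],
    [[0,0,2],0],
    [[0,0,3],0],
    [[0,0,4],0],
    [[0,0,0],0],
  ],
  grip_force=40,
)

```text
clock: 16.5
ee_pos: [0.5024, 0.299, 0.1636]
eef_rot: [[-0.968, 0.25, 0.009], [0.25, 0.968, 0.004], [-0.007, 0.006, -1.0]]
force: [0.2, 0.9, -1.3]
width: 0.0116
finger_force: 40.0
```

move_arm(
  targets=[
    [[1.4,-3,0],-8],
    [[1.4,-3.5,0],-8],
    [[1.5,-3.5,0],-8],
    [[1.5,-3.5,0],-8],
    [[1.5,-3.5,0],-8],
    [[1.5,-3.5,0],-8],
    [[1.5,-3.5,0],-8],
    [[1.5,-3.5,0],-8],
    [[1.5,-3.5,0],-8],
    [[1.5,-3.5,0],-8],
  ],
)

```text
clock: 17.5
ee_pos: [0.6489, -0.0486, 0.1581]
eef_rot: [[0.084, 0.996, 0.001], [0.996, -0.084, -0.0], [0.0, 0.001, -1.0]]
force: [0.7, 0.7, -0.5]
width: 0.0117
finger_force: 40.0
```

move_arm(
  targets=[
    [[0,0,0],0],
    [[0,0,0],0],
  ],
)

```text
clock: 17.7
ee_pos: [0.6483, -0.0477, 0.1576]
eef_rot: [[0.078, 0.997, 0.0], [0.997, -0.078, 0.0], [0.0, 0.0, -1.0]]
force: [-0.6, -0.1, -0.5]
width: 0.0119
finger_force: 40.0
```

```bash
python3 - <<'E'
from h import *
t=grab('top');s=grab('scene')
st=ctrl.read_state();print(st['ee_pos'],st['eef_rot'],st['width'],st['force'])
u,v=map(int,proj(s,st['ee_pos']));print(u,v,proj(t,st['ee_pos']))
im=np.hstack([crop(s,u-50,v-50,100,100,400,400),crop(t,180,220,66,90,293,400)])
cv2.imwrite('pics/c5.png',im)
E
```

```text
[ 0.64802447 -0.04629502  0.15780054] [[ 7.61491866e-02  9.97096430e-01  1.00648217e-04]
 [ 9.97096417e-01 -7.61492043e-02  1.85644929e-04]
 [ 1.92770177e-04  8.62192658e-05 -9.99999978e-01]] 0.011485885760949928 [ 0.66862004 -0.27575671 -0.33036318]
239 240 (np.float64(373.96629804066265), np.float64(175.69821501755604))
```

View pics/c5.png

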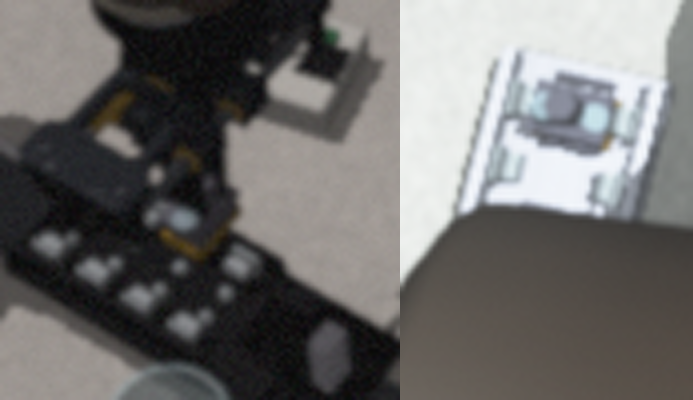

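move_arm(
  targets=[
    [[0,0,-3],0],
    [[0,0,-3],0],
    [[0,0,-1.4],0],
    [[0,0,0],0],
    [[0,0,0],0],
  ],
)

```text
clock: 18.3
ee_pos: [0.6484, -0.0465, 0.0842]
eef_rot: [[0.077, 0.997, -0.0], [0.997, -0.077, 0.0], [0.0, -0.0, -1.0]]
force: [-0.1, 0.1, -2.9]
width: 0.0115
finger_force: 40.0
```

move_arm(
  targets=[
    [[0,0,-0.3],0],
    [[0,0,-0.3],0],
    [[0,0,-0.2],0],
    [[0,0,0],0],
    [[0,0,0],0],
  ],
)

```text
clock: 18.8
ee_pos: [0.6483, -0.0472, 0.0756]
eef_rot: [[0.078, 0.997, -0.0], [0.997, -0.078, -0.0], [-0.0, -0.0, -1.0]]
force: [-0.4, -0.5, -2.7]
width: 0.012
finger_force: 40.0
```

move_arm(
  targets=[
    [[0,0,-0.4],0],
    [[0,0,-0.3],0],
    [[0,0,0],0],
    [[0,0,0],0],
  ],
)

```text
clock: 19.2
ee_pos: [0.6485, -0.0472, 0.0716]
eef_rot: [[0.078, 0.997, 0.002], [0.997, -0.078, -0.0], [-0.0, 0.002, -1.0]]
force: [-10.0, 0.5, 27.7]
width: 0.012
finger_force: 40.0
```

move_arm(
  targets=[
    [[0,0,0.3],0],
    [[0,0,0],0],
    [[0,0,0],0],
    [[0,0,0],0],
    [[0,0,2],0],
    [[0,0,4],0],
    [[-1,2,1.6],8],
    [[-2,4,0],8],
    [[-2,4,0],8],
    [[-2,4,0],8],
  ],
  fingers=0.58,
  grip_force=8,
)

```text
clock: 20.2
ee_pos: [0.5774, 0.0939, 0.1475]
eef_rot: [[-0.467, 0.884, -0.0], [0.884, 0.467, 0.0], [0.0, 0.0, -1.0]]
force: [1.1, 0.8, 0.2]
width: 0.0402
finger_force: 0.0
```

move_arm(
  targets=[
    [[-2,4,0],8],
    [[-2,4,0],8],
    [[-2,4,0],8],
    [[-2,4,0],8],
    [[-2,3,0],8],
    [[-1.1,2.3,0],8],
    [[0,0,0],0],
    [[0,0,0],0],
  ],
)

```text
clock: 21.0
ee_pos: [0.4673, 0.306, 0.1474]
eef_rot: [[-0.968, 0.251, -0.0], [0.251, 0.968, -0.0], [0.0, -0.0, -1.0]]
force: [1.3, -0.8, 0.1]
width: 0.0399
finger_force: 0.0
```

move_arm(
  targets=[
    [[0,0,-4],0],
    [[0,0,-4],0],
    [[0,0,-2.6],0],
    [[0,0,0],0],
    [[0,0,0],0],
  ],
)

```text
clock: 21.5
ee_pos: [0.468, 0.3051, 0.042]
eef_rot: [[-0.968, 0.252, -0.001], [0.252, 0.968, -0.0], [0.0, -0.0, -1.0]]
force: [0.3, 0.1, 0.3]
width: 0.0398
finger_force: 0.0
```

move_arm(
  targets=[
    [[0,0,0],0],
    [[0,0,0],0],
    [[0,0,0],0],
    [[0,0,0],0],
    [[0,0,0],0],
    [[0,0,0],0],
  ],
  fingers=1,
)

```text
clock: 22.1
ee_pos: [0.4673, 0.3057, 0.042]
eef_rot: [[-0.968, 0.25, 0.0], [0.25, 0.968, -0.0], [-0.0, -0.0, -1.0]]
force: [-1.3, -3.3, 6.1]
width: 0.0118
finger_force: 8.0
```

move_arm(
  targets=[
    [[0,0,0],0],
    [[0,0,0.3],0],
    [[0,0,0.5],0],
    [[0,0,0.8],0],
    [[0,0,1],0],
    [[0,0,2],0],
    [[0,0,3],0],
    [[0,0,4],0],
    [[0,0,0],0],
  ],
  grip_force=40,
)

```text
clock: 23.0
ee_pos: [0.4693, 0.307, 0.1633]
eef_rot: [[-0.968, 0.25, 0.008], [0.25, 0.968, 0.004], [-0.007, 0.006, -1.0]]
force: [0.5, 1.0, -1.3]
width: 0.0118
finger_force: 40.0
```

move_arm(
  targets=[
    [[1.7,-3.8,0],-8],
    [[1.8,-3.9,0],-8],
    [[1.8,-3.9,0],-8],
    [[1.8,-3.9,0],-8],
    [[1.8,-3.9,0],-8],
    [[1.8,-3.9,0],-8],
    [[1.8,-3.9,0],-8],
    [[1.8,-3.9,0],-8],
    [[1.8,-3.9,0],-8],
    [[1.7,-3.7,0],-8],
  ],
)

```text
clock: 24.0
ee_pos: [0.646, -0.083, 0.158]
eef_rot: [[0.084, 0.996, 0.001], [0.996, -0.084, -0.0], [-0.0, 0.001, -1.0]]
force: [-0.4, 1.3, -0.9]
width: 0.0117
finger_force: 40.0
```

move_arm(
  targets=[
    [[0,0,0],0],
    [[0,0,0],0],
    [[0,0,0],0],
  ],
)

```text
clock: 24.3
ee_pos: [0.6449, -0.0803, 0.1578]
eef_rot: [[0.076, 0.997, -0.0], [0.997, -0.076, 0.0], [0.0, -0.0, -1.0]]
force: [-0.5, 0.4, -1.0]
width: 0.0115
finger_force: 40.0
```

move_arm(
  targets=[
    [[0.05,0,-3],0],
    [[0,0,-3],0],
    [[0,0,-1.4],0],
    [[0,0,0],0],
    [[0,0,0],0],
  ],
)

```text
clock: 24.8
ee_pos: [0.6458, -0.0805, 0.0842]
eef_rot: [[0.077, 0.997, -0.0], [0.997, -0.077, 0.0], [0.0, -0.0, -1.0]]
force: [-1.2, 0.2, -2.8]
width: 0.0119
finger_force: 40.0
```

move_arm(
  targets=[
    [[0,0,-0.3],0],
    [[0,0,-0.3],0],
    [[0,0,-0.2],0],
    [[0,0,0],0],
    [[0,0,0],0],
  ],
)

```text
clock: 25.3
ee_pos: [0.6458, -0.0812, 0.0755]
eef_rot: [[0.078, 0.997, -0.0], [0.997, -0.078, -0.0], [-0.0, -0.0, -1.0]]
force: [-0.6, -0.2, -2.6]
width: 0.0115
finger_force: 40.0
```

move_arm(
  targets=[
    [[0,0,-0.4],0],
    [[0,0,-0.3],0],
    [[0,0,0],0],
    [[0,0,0],0],
  ],
)

```text
clock: 25.7
ee_pos: [0.6459, -0.0812, 0.0718]
eef_rot: [[0.078, 0.997, 0.002], [0.997, -0.078, -0.001], [-0.0, 0.002, -1.0]]
force: [-12.7, 1.7, 29.5]
width: 0.0118
finger_force: 40.0
```

move_arm(
  targets=[
    [[0,0,0.3],0],
    [[0,0,0],0],
    [[0,0,0],0],
    [[0,0,0],0],
    [[0,0,2],0],
    [[0,0,4],0],
    [[-1,2,1.6],8],
    [[-2.2,4.2,0],8],
    [[-2.2,4.2,0],8],
    [[-2.2,4.2,0],8],
  ],
  fingers=0.58,
  grip_force=8,
)

```text
clock: 26.7
ee_pos: [0.5689, 0.066, 0.1474]
eef_rot: [[-0.467, 0.885, -0.0], [0.885, 0.467, 0.0], [0.0, 0.0, -1.0]]
force: [0.1, 1.1, -0.1]
width: 0.04
finger_force: 0.0
```

move_arm(
  targets=[
    [[-2.2,4.2,0],8],
    [[-2.2,4.2,0],8],
    [[-2.2,4.2,0],8],
    [[-2.2,4.2,0],8],
    [[-2.2,4.2,0],8],
    [[-2.7,3.8,0],8],
    [[0,0,0],0],
    [[0,0,0],0],
    [[0,0,0],0],
  ],
)

```text
clock: 27.6
ee_pos: [0.4334, 0.3123, 0.1475]
eef_rot: [[-0.968, 0.252, -0.0], [0.252, 0.968, -0.0], [-0.0, -0.0, -1.0]]
force: [-0.0, -0.4, 0.8]
width: 0.0399
finger_force: 0.0
```

move_arm(
  targets=[
    [[0.1,0.1,-4],0],
    [[0,0,-4],0],
    [[0,0,-2.6],0],
    [[0,0,0],0],
    [[0,0,0],0],
  ],
)

```text
clock: 28.1
ee_pos: [0.4346, 0.3131, 0.042]
eef_rot: [[-0.968, 0.252, -0.0], [0.252, 0.968, -0.0], [0.0, -0.0, -1.0]]
force: [0.0, 0.3, 0.8]
width: 0.0398
finger_force: 0.0
```

move_arm(
  targets=[
    [[0,0,0],0],
    [[0,0,0],0],
    [[0,0,0],0],
    [[0,0,0],0],
    [[0,0,0],0],
    [[0,0,0],0],
  ],
  fingers=1,
)

```text
clock: 28.7
ee_pos: [0.4339, 0.3139, 0.0422]
eef_rot: [[-0.968, 0.25, 0.001], [0.25, 0.968, 0.0], [-0.0, 0.0, -1.0]]
force: [-1.3, -2.8, 6.9]
width: 0.0121
finger_force: 8.0
```

move_arm(
  targets=[
    [[0,0,0],0],
    [[0,0,0.3],0],
    [[0,0,0.5],0],
    [[0,0,0.8],0],
    [[0,0,1],0],
    [[0,0,2],0],
    [[0,0,3],0],
    [[0,0,4],0],
    [[0,0,0],0],
  ],
  grip_force=40,
)

```text
clock: 29.6
ee_pos: [0.4356, 0.3149, 0.1631]
eef_rot: [[-0.968, 0.25, 0.008], [0.25, 0.968, 0.004], [-0.006, 0.006, -1.0]]
force: [-0.2, -0.1, -0.8]
width: 0.0115
finger_force: 40.0
```

move_arm(
  targets=[
    [[2,-4.2,0],-8],
    [[2.1,-4.3,0],-8],
    [[2.1,-4.3,0],-8],
    [[2.1,-4.3,0],-8],
    [[2.1,-4.3,0],-8],
    [[2.1,-4.3,0],-8],
    [[2.1,-4.3,0],-8],
    [[2.1,-4.3,0],-8],
    [[2.1,-4.3,0],-8],
    [[2.1,-4.3,0],-8],
  ],
)

```text
clock: 30.6
ee_pos: [0.6434, -0.1172, 0.158]
eef_rot: [[0.084, 0.996, 0.001], [0.996, -0.084, -0.0], [-0.0, 0.001, -1.0]]
force: [1.0, 0.9, -0.5]
width: 0.0117
finger_force: 40.0
```

move_arm(
  targets=[
    [[0,0,0],0],
    [[0,0,0],0],
    [[0,0,0],0],
  ],
)

```text
clock: 30.9
ee_pos: [0.6424, -0.1144, 0.1577]
eef_rot: [[0.077, 0.997, -0.0], [0.997, -0.077, 0.0], [0.0, -0.0, -1.0]]
force: [-0.8, 0.3, -1.0]
width: 0.0115
finger_force: 40.0
```

move_arm(
  targets=[
    [[0.05,0,-3],0],
    [[0,0,-3],0],
    [[0,0,-1.4],0],
    [[0,0,0],0],
    [[0,0,0],0],
  ],
)

```text
clock: 31.4
ee_pos: [0.6433, -0.1145, 0.0842]
eef_rot: [[0.077, 0.997, -0.0], [0.997, -0.077, 0.0], [0.0, -0.0, -1.0]]
force: [-1.7, 1.6, -2.7]
width: 0.0115
finger_force: 40.0
```

move_arm(
  targets=[
    [[0,0,-0.3],0],
    [[0,0,-0.3],0],
    [[0,0,-0.2],0],
    [[0,0,0],0],
    [[0,0,0],0],
  ],
)

```text
clock: 31.9
ee_pos: [0.6433, -0.1152, 0.0756]
eef_rot: [[0.078, 0.997, -0.0], [0.997, -0.078, 0.0], [0.0, -0.0, -1.0]]
force: [-0.6, 1.2, -1.6]
width: 0.0118
finger_force: 40.0
```

move_arm(
  targets=[
    [[0,0,-0.4],0],
    [[0,0,-0.3],0],
    [[0,0,0],0],
    [[0,0,0],0],
  ],
)

```text
clock: 32.3
ee_pos: [0.6434, -0.1152, 0.072]
eef_rot: [[0.078, 0.997, 0.002], [0.997, -0.078, -0.001], [-0.001, 0.002, -1.0]]
force: [-12.2, 2.9, 31.4]
width: 0.0113
finger_force: 40.0
```

Release, retreat and check all with pictures.

move_arm(
  targets=[
    [[0,0,0.3],0],
    [[0,0,0],0],
    [[0,0,0],0],
    [[0,0,0],0],
    [[0,0,3],0],
    [[0,0,4],0],
    [[0,0,4],0],
    [[-5,0,2],0],
    [[-5,0,0],0],
    [[-5,0,0],0],
  ],
  fingers=0.5,
)

```text
clock: 33.3
ee_pos: [0.4953, -0.115, 0.2003]
eef_rot: [[0.078, 0.997, 0.001], [0.997, -0.078, -0.0], [-0.0, 0.001, -1.0]]
force: [0.1, -0.6, 0.4]
width: 0.0473
finger_force: 0.0
```

move_arm(
  targets=[
    [[-5,-4,0],0],
    [[-3,-5,0],0],
    [[0,-5,0],0],
    [[0,-5,0],0],
    [[0,0,0],0],
  ],
)

```text
clock: 33.8
ee_pos: [0.432, -0.2943, 0.1999]
eef_rot: [[0.082, 0.997, 0.001], [0.997, -0.082, -0.002], [-0.001, 0.001, -1.0]]
force: [0.2, 0.3, 0.2]
width: 0.0476
finger_force: 0.0
```

```bash
python3 - <<'E'
from h import *
t=grab('top');s=grab('scene')
st=ctrl.read_state();print(st['ee_pos'],st['clock'])
im=np.vstack([np.hstack([crop(t,310,160,190,65,760,260)]),
 np.hstack([crop(s,160,180,130,115,390,340),crop(t,182,226,66,60,370,340)])])
cv2.imwrite('pics/c6.png',im)
E
```

```text
[ 0.43171727 -0.29003049  0.19961379] 33.9
```

View pics/c6.png

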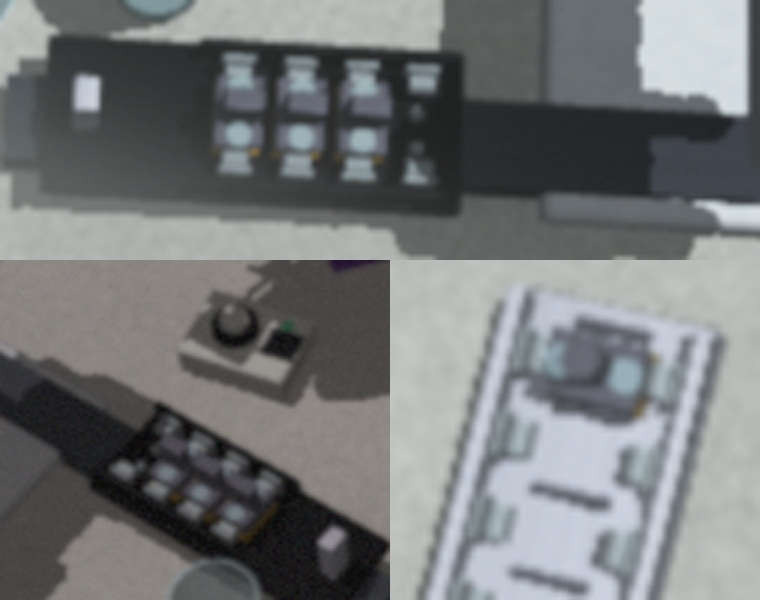

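move_arm(
  targets=[
    [[0,5,0],0],
    [[0,5,0],0],
    [[0,5,0],0],
    [[2,5,0],0],
    [[4,4,0],0],
    [[4,4,0],0],
    [[4,3,0],0],
    [[4,1.6,0],0],
    [[4.2,0,0],0],
    [[0,0,-4],0],
  ],
  grip_force=10,
)

```text
clock: 34.9
ee_pos: [0.6493, 0.0261, 0.1636]
eef_rot: [[0.075, 0.997, 0.011], [0.997, -0.075, -0.001], [0.0, 0.011, -1.0]]
force: [-0.3, 0.1, -1.0]
width: 0.0477
finger_force: 0.0
```

move_arm(
  targets=[
    [[0,0,0],0],
    [[0,0,0],0],
  ],
)

```text
clock: 35.1
ee_pos: [0.6423, 0.0249, 0.1601]
eef_rot: [[0.077, 0.997, -0.002], [0.997, -0.077, 0.0], [0.0, -0.002, -1.0]]
force: [-0.3, -1.0, 0.2]
width: 0.0477
finger_force: 0.0
```

move_arm(
  targets=[
    [[1.2,1.1,0],0],
    [[0,0,0],0],
    [[0,0,0],0],
  ],
)

```text
clock: 35.4
ee_pos: [0.6551, 0.035, 0.1617]
eef_rot: [[0.077, 0.997, 0.002], [0.997, -0.077, -0.0], [-0.0, 0.002, -1.0]]
force: [0.0, -1.2, 0.6]
width: 0.0474
finger_force: 0.0
```

move_arm(
  targets=[
    [[0,0,-3],0],
    [[0,0,-4],0],
    [[0,0,-3.2],0],
    [[0,0,0],0],
  ],
)

```text
clock: 35.8
ee_pos: [0.653, 0.0345, 0.0552]
eef_rot: [[0.078, 0.997, -0.006], [0.997, -0.078, 0.0], [-0.0, -0.006, -1.0]]
force: [-0.1, 0.1, 0.3]
width: 0.0477
finger_force: 0.0
```

move_arm(
  targets=[
    [[0,0,0],0],
    [[0,0,0],0],
    [[0,0,0],0],
    [[0,0,0],0],
    [[0,0,0],0],
    [[0,0,0],0],
  ],
  fingers=1,
)

```text
clock: 36.4
ee_pos: [0.6548, 0.0349, 0.0595]
eef_rot: [[0.078, 0.997, -0.001], [0.997, -0.078, -0.0], [-0.0, -0.001, -1.0]]
force: [-6.6, -0.0, 8.1]
width: 0.02
finger_force: 10.0
```

Push home: 22 cm along (−0.078, −0.997).

move_arm(
  targets=[
    [[0,0,0],0],
    [[-0.08,-1,0],0],
    [[-0.16,-2,0],0],
    [[-0.16,-2,0],0],
    [[-0.16,-2,0],0],
    [[-0.16,-2,0],0],
    [[-0.16,-2,0],0],
    [[-0.16,-2,0],0],
    [[-0.16,-2,0],0],
    [[-0.16,-2,0],0],
  ],
  grip_force=35,
)

```text
clock: 37.4
ee_pos: [0.6411, -0.1353, 0.0596]
eef_rot: [[0.078, 0.997, -0.001], [0.997, -0.078, 0.001], [0.001, -0.001, -1.0]]
force: [-5.3, 4.0, 9.6]
width: 0.0195
finger_force: 35.0
```

move_arm(
  targets=[
    [[-0.16,-2,0],0],
    [[-0.12,-1.5,0],0],
    [[-0.08,-1,0],0],
    [[-0.03,-0.4,0],0],
    [[0,0,0],0],
    [[0,0,0],0],
    [[0,0,0],0],
  ],
)

```text
clock: 38.1
ee_pos: [0.6371, -0.1842, 0.0595]
eef_rot: [[0.078, 0.997, -0.001], [0.997, -0.078, -0.0], [-0.0, -0.001, -1.0]]
force: [-7.4, 0.1, 8.8]
width: 0.0197
finger_force: 35.0
```

move_arm(
  targets=[
    [[0,-0.3,0],0],
    [[0,0,0],0],
    [[0,0,0],0],
    [[0,0,0],0],
  ],
)

```text
clock: 38.5
ee_pos: [0.6371, -0.1844, 0.0595]
eef_rot: [[0.078, 0.997, -0.002], [0.997, -0.078, 0.003], [0.003, -0.002, -1.0]]
force: [-6.6, 16.5, 11.4]
width: 0.0198
finger_force: 35.0
```

move_arm(
  targets=[
    [[0,0.2,0],0],
    [[0,0,0],0],
    [[0,0,0],0],
    [[0,0,0],0],
    [[0,0,3],0],
    [[0,0,4],0],
    [[0,0,4],0],
    [[-1,3,4],0],
    [[-3,4,0],0],
    [[-3,4,0],0],
  ],
  fingers=0.5,
)

```text
clock: 39.5
ee_pos: [0.5675, -0.0751, 0.2084]
eef_rot: [[0.079, 0.997, 0.002], [0.997, -0.079, -0.001], [-0.0, 0.002, -1.0]]
force: [0.8, 0.2, -0.4]
width: 0.0475
finger_force: 0.0
```

move_arm(
  targets=[
    [[-4,5,0],0],
    [[-4,5,0],0],
    [[-4,5,0],0],
    [[0,5,0],0],
    [[0,2,0],0],
    [[0,0,0],0],
    [[0,0,0],0],
  ],
  fingers=1,
)

```text
clock: 40.2
ee_pos: [0.4745, 0.1113, 0.2075]
eef_rot: [[0.077, 0.997, 0.0], [0.997, -0.077, -0.0], [-0.0, 0.0, -1.0]]
force: [0.2, -0.3, -0.2]
width: 0.0013
finger_force: 0.0
```

```bash
python3 - <<'E'
from h import *
t=grab('top');s=grab('scene')
st=ctrl.read_state();print(st['ee_pos'],st['clock'])
im=np.vstack([np.hstack([crop(t,370,245,100,75,400,300),crop(s,220,170,100,75,400,300)]),
 np.hstack([crop(s,100,180,140,100,400,285),crop(t,410,160,140,100,400,285)])])
cv2.imwrite('pics/c7.png',im)
E
```

```text
[0.47457884 0.11048703 0.20736517] 40.3
```

View pics/c7.png

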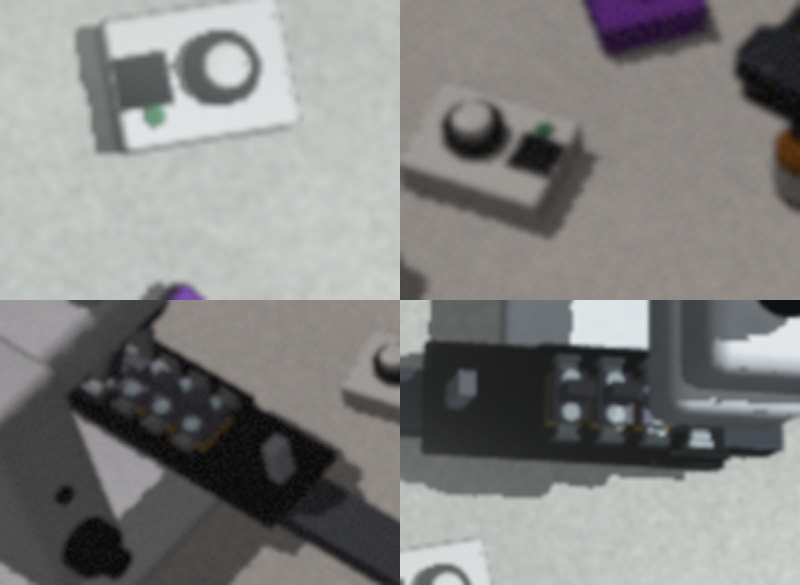

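```bash
python3 - <<'E'
from h import *
t=load('top');s=load('scene')
print(ray(t,426.4,261.4,.052),ray(s,238.1,200.1,.052),tri(t,(426.4,261.4),s,(238.1,200.1)))
E
```

```text
[ 0.48333692 -0.16627403  0.052     ] [ 0.48719662 -0.16542281  0.052     ] [ 0.48395881 -0.16774597  0.04692621]
```

move_arm(
  targets=[
    [[0.3,-4,0],0],
    [[0.3,-5,0],0],
    [[0.3,-5,0],0],
    [[0,-5,0],0],
    [[0,-5,0],0],
    [[0,-3.8,0],0],
    [[0,0,-4],0],
    [[0,0,-5],0],
    [[0,0,-4],0],
    [[0,0,0],0],
  ],
)

```text
clock: 41.3
ee_pos: [0.4808, -0.1667, 0.0735]
eef_rot: [[0.08, 0.997, -0.007], [0.997, -0.08, 0.004], [0.003, -0.007, -1.0]]
force: [-0.1, 0.9, 1.0]
width: -0.0
finger_force: 0.0
```

move_arm(
  targets=[
    [[0,0,0],0],
    [[0,0,0],0],
  ],
)

```text
clock: 41.5
ee_pos: [0.4842, -0.1672, 0.0794]
eef_rot: [[0.079, 0.997, 0.003], [0.997, -0.079, -0.001], [-0.001, 0.003, -1.0]]
force: [0.1, 0.0, 0.5]
width: 0.0008
finger_force: 0.0
```

move_arm(
  targets=[
    [[0,0,-1.2],0],
    [[0,0,-0.9],0],
    [[0,0,-0.5],0],
    [[0,0,-0.4],0],
    [[0,0,-0.4],0],
    [[0,0,0],0],
    [[0,0,0],0],
  ],
)

```text
clock: 42.2
ee_pos: [0.4835, -0.1664, 0.0457]
eef_rot: [[0.078, 0.997, 0.001], [0.997, -0.078, -0.001], [-0.001, 0.001, -1.0]]
force: [-8.9, 4.0, 38.8]
width: 0.0001
finger_force: 19.0
```

move_arm(
  targets=[
    [[0,0,1],0],
    [[0,0,2],0],
    [[0,0,4],0],
    [[0,0,5],0],
    [[0,5,0],0],
    [[0,5,0],0],
    [[0,5,0],0],
    [[0,5,0],0],
    [[0,5,0],0],
    [[0,0,0],0],
  ],
)

```text
clock: 43.2
ee_pos: [0.4828, 0.0884, 0.1634]
eef_rot: [[0.072, 0.997, 0.0], [0.997, -0.072, 0.001], [0.001, 0.0, -1.0]]
force: [-0.4, -0.5, -0.2]
width: 0.0005
finger_force: 0.0
```

```bash
python3 - <<'E'
from h import *
t=grab('top');s=grab('scene')
st=ctrl.read_state();print(st['ee_pos'],st['clock'],st['force'])
im=np.vstack([crop(t,160,60,400,260,560,364),crop(s,60,150,400,150,560,210)])
cv2.imwrite('pics/c8.png',im)
E
```

```text
[0.48323553 0.08458783 0.16330665] 43.3 [ 0.36324943 -0.48491354 -0.61449738]
```

View pics/c8.png

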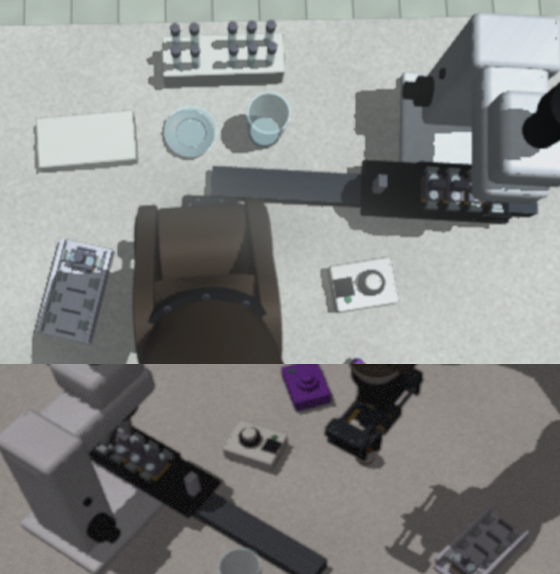

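Everything is in place: stage home, carriers on the studs, reference in the strip, control box upright.

```bash
python3 -c "
from bench import ctrl
print(ctrl.hand_in())"
```

```text
the job is handed in; nothing more can be done
None
```

The job is handed in; the hand-in gave no verdict back. By camera and force readings, the reference block is in a strip bay, all three carriers are seated on studs, the stage is fully home and the button was pressed to its stop, at about 43 s of the 184 s allowed.

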